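Line up the signed-ball cases along the display rail

ROBOT

A 6-joint arm with a two-finger parallel gripper is mounted at the origin on the work surface. World frame = base frame: x ahead of the robot, y to its left, z up, the work surface at z = 0. Lengths are in m, angles in degrees, forces in N, time in s.
With the tool pointing down it reaches from about 0.35 to 0.875 m from the base axis. Payload 4.2 kg.
Tool frame: the origin (TCP) lies at the centre of the arm's flange, where the gripper is bolted on; the fingertips stand 182 mm ahead of it and the grasp point (between the pads) lies 164 mm ahead of it (r.nose_length is the distance from the TCP to the fingertips, in m); z points along the fingers, y is the line along which they close (so a half turn about z gives the same grasp; the last joint's range is limited). The gripper opens to 87 mm and grips with 3 to 60 N. Pads are 19 mm wide; open, the fingers measure 117 mm over their backs; the gripper's body (75 mm by 190 mm) begins 51 mm behind the grasp point.
Start: joints at [90.619, 22.042, 0.453, 0, -68.411, -14.817], TCP at [0.153, 0.606, 0.405] pointing down, gripper open.
Joint ranges: [-179.83, 179.83], [-69.29, 118.12], [-61.27, 80.66], [-181.25, 117.63], [-171.15, -9.14], [-177.46, 177.46]. Speed limits (degrees/s): [159.86, 159.86, 180, 180, 180, 180].

INTERFACE

Orientations are given as a 3x3 rotation matrix whose columns are the frame's x, y, z axes.
In Python, from station import r, vision gives the robot as it stands. The module is installed in compiled form; this text tells all that it offers.
- The arm moves only by the shell command python3 -m creep 'ROWS'. ROWS is JSON, a list of rows, each a list of 7 numbers: the opening, from -1 (shut) to 1 (fully open), then the shift along the tool's x, y, z in mm, then the turn, a rotation vector about the tool's x, y, z in degrees. A call has 1 to 8 rows; each row is the pose to reach, as a shift and turn from the pose commanded when the call began, along the tool's axes at that moment; what a row does not reach only later rows make up. A row lasts 1/12 s, in which the tool goes at most 41.7 mm and 7.16 degrees, less where a joint would pass 70% of its speed; a pose out of reach is approached as far as the arm can. A call with a gripper value outside its range is refused whole. The fingers move at their own pace and stop on an object; the grip force is fixed at half the most. Time passes only in rows, so rows that repeat a pose let the fingers close. It gives the time, the measured TCP pose, the force, the opening and the grip force at its end, in the units of the state.
- r.sense(): the state, without advancing time (a new reading comes with each control period).
- vision.capture(name): name is "scene" or "top" or "wrist"; returns (picture, depth): 400x640x3 uint8, red, green, blue; 400x640 float32, m along the optical axis (not along the pixel's ray), 0 where there is no reading.
- vision.camera_model(name): a dict with "vertical_fov" (degrees; the focal length in pixels is half the picture's height over the tangent of half this angle, whatever the lens; pixels are square), "cx", "cy" (the principal point, pixels), "distortion" ([k1, k2, p1, p2, k3] as OpenCV has them; the pictures are not rectified), "extrinsics" (4x4, takes a point from camera to world coordinates); the wrist camera has in their place "mount" (4x4, takes a point from camera to tool coordinates, whose origin is the TCP and whose axes are the flange's). Camera axes: x right, y down, z forward; pixel columns grow to the right and rows downward; lengths in m; the calibration is good to about 2 mm. A picture is of the moment at which its call begins: read the wrist's pose just before it. camera_model takes no time and is no camera call.
- r.finish_job(): hands the job in; it is judged then, once.
Trained networks look in the newest picture that a camera, given by its name, has taken for a name from the list of things; names that differ only in an ending like _2 or _b are one class to them, and where a whole thing is asked for, a point or a joint stands for the part that bears it (a point fixed in the world has none). Each returns a list of dicts, best first, with "conf" (0 to 1); they miss things now and then, are a little off and sometimes report something else, mostly with a low value. They report only what shows in the picture. A call takes as long as a camera call. They do not tell look-alikes from the thing itself.
- vision.find_in(camera, thing): "uv" ([column, row] in pixels, amid what is visible of it).
- vision.cut_out(camera, thing): "region" (400x640 bool, what is visible of it) and "uv" ([column, row] in pixels, amid what is visible of it).
The state is a dict: "time_s": time; "joints": joint angles; "joint_velocities": joint speeds; "effort": joint torques, N m; "tcp_pos": TCP position; "ee_rot": TCP orientation; "wrist_force": force on the tool from outside, world axes, zero at the start; "moment": the same for the moment, N m; "gripper_width": opening from 0.0 (shut) to 1.0 (fully open); "gripper_force": force on a finger pad.
Only numpy, scipy, OpenCV 4.12 (cv2) and the standard library are available. Lean on these libraries where they do the work, as an engineer would, in place of code of your own. Each camera call takes 0.05 s, during which the arm holds its last target. There are 200 camera calls.

TASK

Tidy the signing desk's display: slide the round ball cases (never lift or topple them) to the pale wooden rail and along it, so that they stand against the rail in one unbroken row, touching one another, the first touching the end stop. Close the row with the square wooden bookend: turn it so its flats are square to the rail, stand it upright against the rail and butt it up to the last case, leaving no gap. Leave the phone and the paperweight where they are.

Things in the scene. Friction and masses are not known exactly. Their poses are not given: they have to be found in the camera images.
- rail: fixed low rail of pale wood, an upright wall 800 mm long and 50 mm high on the desk. Origin: foot of the middle of its front face (the face towards the robot), at desk level; x points into the wall (away from the robot's side), y along it, so a thing touching the face has negative x equal to its half-width
- end_stop: fixed upright pale wooden block at one end of the rail (either the rail's +y or its -y end, it varies), standing out from the rail's face: 90 mm across from the face, 20 mm thick along the rail, 60 mm high. Origin: centre of its underside, so its inner face, where the row begins, is 10 mm from the origin towards the rail's middle
- case1: one of two to four identical upright round clear display cases holding a ball: a plain closed cylinder, 84 mm diameter, 80 mm tall, about 0.26 kg, too wide to grip; stands flat on the desk and slides when pushed, on a plain dark desk with ordinary friction. Origin: centre of its underside, z up. Absent in some starts
- case2: one of two to four identical upright round clear display cases holding a ball: a plain closed cylinder, 84 mm diameter, 80 mm tall, about 0.26 kg, too wide to grip; stands flat on the desk and slides when pushed, on a plain dark desk with ordinary friction. Origin: centre of its underside, z up. Absent in some starts
- case3: one of two to four identical upright round clear display cases holding a ball: a plain closed cylinder, 84 mm diameter, 80 mm tall, about 0.26 kg, too wide to grip; stands flat on the desk and slides when pushed, on a plain dark desk with ordinary friction. Origin: centre of its underside, z up. Absent in some starts
- case4: one of two to four identical upright round clear display cases holding a ball: a plain closed cylinder, 84 mm diameter, 80 mm tall, about 0.26 kg, too wide to grip; stands flat on the desk and slides when pushed, on a plain dark desk with ordinary friction. Origin: centre of its underside, z up. Absent in some starts
- bookend: loose upright wooden block with a small metal plate on top, 60 x 60 mm square and 75 mm high, 0.22 kg, standing on the desk to one side. Origin: centre of its underside; x and y square to its flats, z up; all four flats are alike
- phone: phone in its cradle, fixed at the rail's other end, in the lane in front of the rail's face: 90 mm out from the rail, 55 mm along it, 45 mm high. Origin: centre of its underside
- paperweight: loose green glass paperweight dome, 64 mm diameter, 50 mm high, on the other side of the desk from the bookend; to be left alone. Origin: centre of its underside
There are look-alikes about, which are no part of the job. What is shaped like the case2 but green is not meant. Leave any green look-alike of the case4 alone.

How it is judged:
By the outcome, as a careful person would: the job done as asked, in the order asked, and still so for the second after the job is handed in, with the robot touching nothing.
Of case1, case2, case3, case4 only 2 to 4 are there at a start; the rules pass over those that are not, and their reading is None.
At some moment in a run one of case1, case2, case3, case4, bookend may be knocked a few centimetres aside while the robot is not near it.
Once in a run the grip may slacken for a moment while it holds something.
It also fails if it takes over 210 s, if anything falls off the work surface, if the arm or the gripper's body presses on something with over 40 N, if the wrist force passes 120 N, or if a joint passes its speed limit or range.

## Working session

There is one attempt and no reset: what is moved stays moved. The work goes in short steps, Python scripts to look and compute and a shell command to move; the robot and the scene stay as the last step left them, time stands still between calls to the robot, and variables do not carry over. Pictures are saved under pics/ and viewed, at most 14 in all, crops included, and the job is handed in when it is done.

```bash
mkdir -p pics; ls; cat > h.py <<'E'
import numpy as np, cv2
from station import r, vision
def K(name):
    m=vision.camera_model(name); f=200/np.tan(np.radians(m["vertical_fov"])/2)
    return np.array([[f,0,m["cx"]],[0,f,m["cy"]],[0,0,1]]),np.array(m["distortion"],float),m
def ext(name):
    k,d,m=K(name)
    if name!="wrist": return np.array(m["extrinsics"])
    s=r.sense(); T=np.eye(4);T[:3,:3]=s["ee_rot"];T[:3,3]=s["tcp_pos"]
    return T@np.array(m["mount"])
def ray(name,uv,E=None):
    k,d,m=K(name); E=ext(name) if E is None else E
    p=cv2.undistortPoints(np.array(uv,float).reshape(-1,1,2),k,d).reshape(-1,2)
    v=np.c_[p,np.ones(len(p))]
    return E[:3,3],v@E[:3,:3].T
def onz(name,uv,z,E=None):
    o,v=ray(name,uv,E); t=(z-o[2])/v[:,2]
    return o+v*t[:,None]
def withdepth(name,uv,depth,E=None):
    o,v=ray(name,uv,E); uv=np.array(uv,int).reshape(-1,2)
    return o+v*depth[uv[:,1],uv[:,0]][:,None]
def cap(name,fn=None):
    E=ext(name); p,d=vision.capture(name)
    if fn: cv2.imwrite("pics/"+fn,p[:,:,::-1])
    return p,d,E
E
python3 - <<'E'
from h import *
np.set_printoptions(precision=3,suppress=True)
for c in ["top","scene"]:
    p,d,E=cap(c,c+"0.png")
    print(c,E[:3,3],E[:3,2])
    for t in ["rail","end_stop","case1","bookend","phone","paperweight"]:
        for q in vision.find_in(c,t):
            print(t,np.round(q["uv"]),round(q["conf"],2),withdepth(c,q["uv"],d,E)[0])
print(r.sense())
E
```

```text
pics
top [0.462 0.    0.931] [ 0.057 -0.001 -0.998]
rail [319. 143.] 0.93 [0.668 0.013 0.004]
rail [346. 197.] 0.44 [ 0.527 -0.049  0.079]
end_stop [180. 182.] 0.84 [0.568 0.346 0.041]
case1 [291. 193.] 0.97 [0.537 0.075 0.077]
case1 [411. 185.] 0.87 [ 0.554 -0.198  0.079]
case1 [346. 197.] 0.84 [ 0.526 -0.051  0.082]
case1 [224. 247.] 0.68 [0.415 0.227 0.078]
case1 [279. 258.] 0.56 [0.39  0.102 0.081]
bookend [483. 236.] 0.72 [ 0.436 -0.363  0.075]
phone [462. 176.] 0.86 [ 0.58  -0.33   0.042]
paperweight [176. 226.] 0.74 [0.461 0.351 0.044]
scene [1.12  0.064 0.994] [-0.53  -0.061 -0.846]
rail [323. 250.] 0.65 [0.652 0.029 0.007]
rail [189. 206.] 0.61 [ 0.594 -0.321  0.048]
end_stop [455. 229.] 0.83 [0.57  0.351 0.037]
case1 [360. 157.] 0.95 [0.411 0.096 0.082]
case1 [240. 202.] 0.88 [ 0.586 -0.184  0.08 ]
case1 [406. 171.] 0.8 [0.44  0.22  0.081]
case1 [350. 204.] 0.78 [0.556 0.084 0.077]
case1 [299. 200.] 0.7 [ 0.559 -0.043  0.077]
bookend [182. 156.] 0.9 [ 0.458 -0.373  0.073]
phone [190. 208.] 0.91 [ 0.597 -0.32   0.043]
paperweight [453. 195.] 0.56 [0.47 0.35 0.04]
{'time_s': 0.7, 'joints': array([ 90.618,  22.04 ,   0.452,  -0.002, -68.409, -14.816]), 'joint_velocities': array([-0.06 ,  0.016, -0.071,  0.022, -0.036,  0.032]), 'effort': array([  0.   , -39.033,  18.758,   4.223,   0.015,  -0.   ]), 'tcp_pos': array([0.153, 0.606, 0.405]), 'ee_rot': array([[ 0.969, -0.245, -0.   ],
       [-0.245, -0.969,  0.   ],
       [-0.   , -0.   , -1.   ]]), 'wrist_force': array([ 0.268,  0.64 , -0.469]), 'moment': array([-0.057,  0.006,  0.007]), 'gripper_force': 0.0, 'gripper_width': 0.9995187361149082}
```

View pics/top0.png

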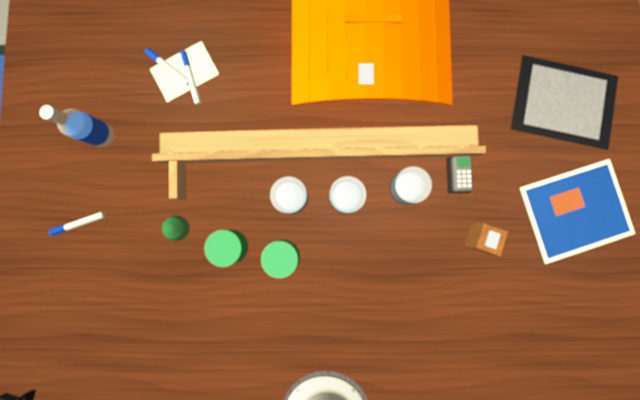

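View pics/scene0.png

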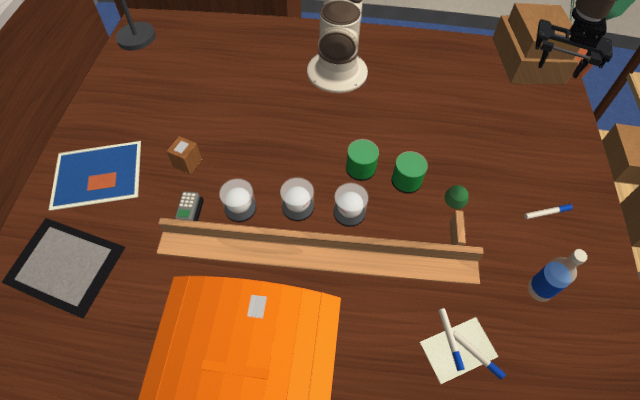

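The real cases are the clear ones at top-view pixels (289,195), (348,195) and (411,185). The look-alikes to leave are green, at (224,247) and (279,258). The dark green dome at (176,228) is the paperweight. The bookend is at (487,239), the phone at (461,174), and the end stop at (173,180), on the +y end. Next I'll measure from depth and check the choice in a crop.

```bash
cat >> h.py <<'E'
def cloud(name,d,E):
    v,u=np.mgrid[0:400,0:640]; uv=np.c_[u.ravel(),v.ravel()]
    o,ry=ray(name,uv,E); return (o+ry*d.ravel()[:,None]).reshape(400,640,3)
def survey(name="top",fn=None,hint=0):
    """positions of cases (top discs), bookend (rect), from depth cloud"""
    p,d,E=cap(name,fn); P=cloud(name,d,E); out=[]
    m=((P[...,2]>.068)&(P[...,2]<.092)&(P[...,0]>.3)&(P[...,0]<.68)&(abs(P[...,1])<.55)&(d>0)).astype(np.uint8)
    n,lab,st,_=cv2.connectedComponentsWithStats(m,connectivity=4)
    for i in range(1,n):
        if st[i,4]<60: continue
        Q=P[lab==i][:,:2]; (c,wh,a)=cv2.minAreaRect(Q.astype(np.float32)*1000)
        (cc,R)=cv2.minEnclosingCircle(Q.astype(np.float32)*1000)
        col=p[lab==i].mean(0)
        print("obj",np.round(c,0),"wh",np.round(wh),"ang",round(a,1),"circ",np.round(cc),round(R),"mean",np.round(Q.mean(0)*1000,0),"z",np.round(np.median(P[lab==i][:,2]),3),"rgb",np.round(col),"n",st[i,4])
    return p,P
E
python3 - <<'E'
from h import *
p,P=survey("top"); print()
# rail front face
for y0 in np.arange(-.38,.36,.06):
    m=(abs(P[...,1]-y0)<.01)&(P[...,0]>.55)&(P[...,0]<.72)
    Q=P[m]; w=Q[(Q[:,2]>.015)&(Q[:,2]<.04)]; t=Q[(Q[:,2]>.045)&(Q[:,2]<.056)]
    print(round(y0,2),len(w),np.round(np.median(w[:,0]),4) if len(w) else None,len(t),np.round(np.percentile(t[:,0],[3,50]),4) if len(t) else None)
for nm,b,z in [("stop",(.5,.62,.30,.40),(.05,.07)),("phone",(.5,.64,-.4,-.27),(.03,.055))]:
    Q=P[(P[...,0]>b[0])&(P[...,0]<b[1])&(P[...,1]>b[2])&(P[...,1]<b[3])&(P[...,2]>z[0])&(P[...,2]<z[1])]
    print(nm,cv2.minAreaRect(Q[:,:2].astype(np.float32)*1000),np.percentile(Q[:,1],[2,98]))
cv2.imwrite("pics/crop0.png",cv2.resize(p[140:290,150:530,::-1],None,fx=2,fy=2,interpolation=cv2.INTER_CUBIC))
E
```

```text
obj [ 556. -204.] wh [82. 81.] ang 89.2 circ [ 555. -204.] 42 mean [ 555. -203.] z 0.079 rgb [240. 239. 230.] n 1064
obj [532.  82.] wh [82. 82.] ang 89.3 circ [533.  83.] 42 mean [533.  82.] z 0.079 rgb [237. 239. 231.] n 1055
obj [533. -53.] wh [80. 80.] ang 89.8 circ [533. -53.] 42 mean [533. -53.] z 0.08 rgb [239. 240. 233.] n 1048
obj [ 430. -385.] wh [61. 60.] ang 69.8 circ [ 430. -384.] 41 mean [ 430. -383.] z 0.075 rgb [215. 165. 117.] n 694
obj [412. 232.] wh [80. 83.] ang 18.1 circ [413. 232.] 42 mean [413. 232.] z 0.079 rgb [121. 227. 139.] n 1070
obj [386. 102.] wh [79. 82.] ang 0.2 circ [386. 103.] 42 mean [387. 102.] z 0.079 rgb [124. 230. 145.] n 1058

-0.38 12 0.6351 49 [0.6362 0.6435]
-0.32 97 0.5922 152 [0.5575 0.613 ]
-0.26 14 0.6323 61 [0.633  0.6411]
-0.2 11 0.6309 67 [0.6314 0.639 ]
-0.14 16 0.6297 70 [0.6294 0.6385]
-0.08 13 0.6281 58 [0.6291 0.6368]
-0.02 16 0.627 63 [0.6273 0.6364]
0.04 15 0.6258 62 [0.6271 0.6343]
0.1 15 0.6245 72 [0.625  0.6335]
0.16 16 0.6234 65 [0.6233 0.6308]
0.22 13 0.622 56 [0.6231 0.6308]
0.28 17 0.6212 61 [0.6214 0.6304]
0.34 118 0.5877 109 [0.5545 0.6217]
stop ((579.38134765625, 358.16461181640625), (104.05264282226562, 46.345584869384766), 21.273502349853516) [0.34526547 0.36561288]
phone ((591.6176147460938, -328.1715087890625), (114.21391296386719, 95.77153778076172), 89.8309097290039) [-0.37327996 -0.27986783]
```

View pics/crop0.png

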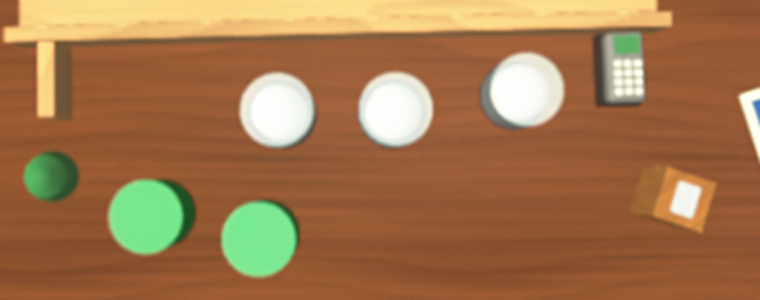

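The crop confirms it: three white-topped clear cases, with two clearly green ones and the dome that I'll leave alone. The rail face runs x ≈ 0.6267 − 0.021·y (yaw 1.2°), and the stop's inner face is at y ≈ 0.345. I'll push in −tool x with a partly open finger cradle.

```bash
cat >> h.py <<'E'
from scipy.spatial.transform import Rotation as Ro
def goal(x,y,z,yaw,cur=None):
    """x,y,z TCP in mm; yaw of tool x in deg (tool down)"""
    s=r.sense(); R=np.array(s["ee_rot"]) if cur is None else cur[1]
    p0=np.array(s["tcp_pos"])*1000 if cur is None else cur[0]
    c,q=np.cos(np.radians(yaw)),np.sin(np.radians(yaw))
    G=np.array([[c,q,0],[q,-c,0],[0,0,-1.]])
    sh=R.T@(np.array([x,y,z])-p0); rv=Ro.from_matrix(R.T@G).as_rotvec(degrees=True)
    n=max(np.linalg.norm(sh)/41.7,np.linalg.norm(rv)/7.16)
    print("shift",np.round(sh,1),"rv",np.round(rv,1),"rows",round(n,1)); return np.array([x,y,z],float),G
E
python3 - <<'E'
from h import *
goal(533,16,330,-88.8)
E
```

```text
shift [512.8 478.7  74.7] rv [ 0.   0.  74.6] rows 16.9
```

```bash
python3 -m creep '[[-0.22,241,225,35,0,0,35],[-0.22,241,225,35,0,0,35],[-0.22,241,225,35,0,0,35],[-0.22,241,225,35,0,0,35],[-0.22,241,225,35,0,0,35],[-0.22,241,225,35,0,0,35],[-0.22,241,225,35,0,0,35],[-0.22,241,225,35,0,0,35]]'
python3 -c "
from h import *
goal(533,16,330,-88.8)"
```

```text
time_s: 1.42
tcp_pos: [0.3323, 0.3266, 0.3699]
ee_rot: [[0.654, -0.757, 0.0], [-0.757, -0.654, 0.001], [-0.0, -0.001, -1.0]]
wrist_force: [1.8, 0.2, -0.2]
gripper_width: 0.481
gripper_force: 0.0
shift [366.3  51.2  39.8] rv [-0.   0.  39.6] rows 8.9
```

```bash
python3 -m creep '[[-0.22,366,51,40,0,0,39.6],[-0.22,366,51,40,0,0,39.6],[-0.22,366,51,40,0,0,39.6],[-0.22,366,51,40,0,0,39.6],[-0.22,366,51,40,0,0,39.6],[-0.22,366,51,40,0,0,39.6],[-0.22,366,51,40,0,0,39.6],[-0.22,366,51,40,0,0,39.6]]' >/dev/null
python3 -c "
from h import *
a=goal(533,16,330,-88.8)
goal(533,16,205,-88.8)
survey('top','t1.png')
print(r.sense()['tcp_pos'])"
```

```text
shift [ 32.8 -19.9   4.1] rv [-0.1  0.   0. ] rows 0.9
shift [ 32.8 -19.8 129.1] rv [-0.1  0.   0. ] rows 3.2
obj [ 556. -204.] wh [81. 83.] ang 0.1 circ [ 555. -205.] 42 mean [ 555. -204.] z 0.08 rgb [228. 227. 215.] n 1063
obj [533. -53.] wh [80. 81.] ang 89.8 circ [533. -53.] 42 mean [533. -53.] z 0.079 rgb [226. 229. 218.] n 1044
obj [ 430. -385.] wh [60. 60.] ang 70.5 circ [ 430. -384.] 41 mean [ 430. -384.] z 0.075 rgb [197. 151. 107.] n 684
obj [383. 105.] wh [83. 72.] ang 60.1 circ [386. 103.] 42 mean [382. 105.] z 0.079 rgb [110. 209. 128.] n 898
obj [392. 222.] wh [36. 81.] ang 27.5 circ [406. 229.] 41 mean [394. 221.] z 0.079 rgb [105. 198. 119.] n 425
[0.51507826 0.04395639 0.3329651 ]
```

View pics/t1.png

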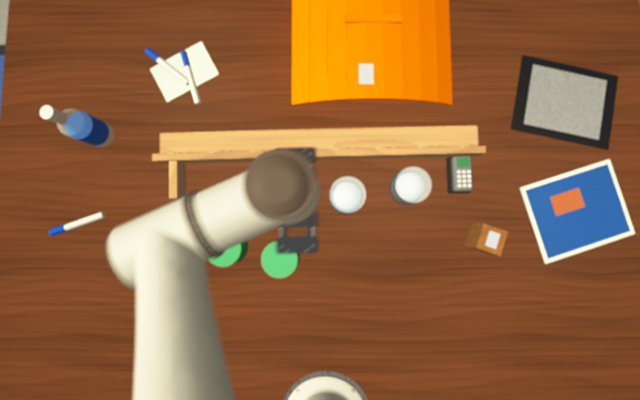

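The arm is over case 1, and the other cases haven't moved. I'll align, then go down.

```bash
python3 -m creep '[[-0.22,33,-20,4,0,0,0],[-0.22,33,-20,4,0,0,0],[-0.22,33,-20,4,0,0,0],[-0.22,33,-20,4,0,0,0]]'
python3 -c "
from h import *
goal(533,16,205,-88.8); goal(533,16,205,-88.8,None)"
```

```text
time_s: 2.47
tcp_pos: [0.5321, 0.0177, 0.3298]
ee_rot: [[0.02, -1.0, -0.0], [-1.0, -0.02, 0.0], [-0.0, 0.0, -1.0]]
wrist_force: [-0.3, 0.6, 0.0]
gripper_width: 0.393
gripper_force: 0.0
shift [  1.7  -0.9 124.8] rv [ 0.  0. -0.] rows 3.0
shift [  1.7  -0.9 124.8] rv [ 0.  0. -0.] rows 3.0
```

```bash
python3 -m creep '[[-0.22,2,-1,40,0,0,0],[-0.22,2,-1,80,0,0,0],[-0.22,2,-1,110,0,0,0],[-0.22,2,-1,125,0,0,0],[-0.22,2,-1,125,0,0,0]]'
python3 -m creep '[[-0.22,-10,0,0,0,0,0],[-0.22,-18,0,0,0,0,0],[-0.22,-26,-2,0,0,0,0],[-0.22,-38,-5,0,0,0,0],[-0.22,-50,-8,0,0,0,0],[-0.22,-62,-11,0,0,0,0],[-0.22,-74,-14,0,0,0,0],[-0.22,-86,-17,0,0,0,0]]'
python3 -c "
from h import *
survey('top'); goal(579,255,205,-88.8)"
```

```text
time_s: 2.88
tcp_pos: [0.5315, 0.0167, 0.2017]
ee_rot: [[0.023, -1.0, -0.008], [-1.0, -0.023, -0.002], [0.002, 0.008, -1.0]]
wrist_force: [-1.0, -1.2, -0.1]
gripper_width: 0.389
gripper_force: 0.0
time_s: 3.55
tcp_pos: [0.5488, 0.1033, 0.2053]
ee_rot: [[0.021, -1.0, 0.0], [-1.0, -0.021, -0.0], [0.0, -0.0, -1.0]]
wrist_force: [-0.4, -4.3, 4.2]
gripper_width: 0.392
gripper_force: 2.2
obj [ 555. -204.] wh [83. 81.] ang 89.5 circ [ 555. -204.] 42 mean [ 555. -203.] z 0.08 rgb [235. 234. 223.] n 1062
obj [533. -53.] wh [80. 80.] ang 89.6 circ [533. -53.] 42 mean [533. -53.] z 0.079 rgb [233. 235. 226.] n 1050
obj [ 430. -384.] wh [61. 60.] ang 70.0 circ [ 430. -384.] 41 mean [ 430. -383.] z 0.075 rgb [207. 159. 112.] n 691
obj [412. 232.] wh [80. 83.] ang 16.8 circ [413. 232.] 42 mean [413. 231.] z 0.079 rgb [115. 219. 133.] n 1076
obj [387. 103.] wh [81. 82.] ang 0.1 circ [387. 103.] 42 mean [387. 102.] z 0.08 rgb [118. 223. 138.] n 1059
shift [-149.   -32.7    0.5] rv [-0.2  0.1  0.1] rows 3.7
```

```bash
python3 -m creep '[[-0.22,-12,-3,0,0,0,0],[-0.22,-24,-6,0,0,0,0],[-0.22,-36,-9,0,0,0,0],[-0.22,-48,-12,0,0,0,0],[-0.22,-60,-15,0,0,0,0],[-0.22,-72,-18,0,0,0,0],[-0.22,-84,-21,0,0,0,0],[-0.22,-96,-24,0,0,0,0]]'
python3 -m creep '[[-0.22,-10,-3,0,0,0,0],[-0.22,-20,-5,0,0,0,0],[-0.22,-30,-7,0,0,0,0],[-0.22,-38,-8,0,0,0,0],[-0.22,-45,-8,0,0,0,0],[-0.22,-49,-8,0,0,0,0],[-0.22,-51,-8,0,0,0,0]]'
python3 -c "
from h import *
goal(579,255,205,-88.8);survey('top','t2.png');survey('scene','s2.png')"
```

```text
time_s: 4.27
tcp_pos: [0.5707, 0.1999, 0.2048]
ee_rot: [[0.021, -1.0, -0.0], [-1.0, -0.021, 0.0], [-0.0, 0.0, -1.0]]
wrist_force: [-0.7, -2.8, 1.8]
gripper_width: 0.393
gripper_force: 1.8
time_s: 4.85
tcp_pos: [0.5774, 0.2505, 0.2048]
ee_rot: [[0.021, -1.0, 0.0], [-1.0, -0.021, 0.0], [-0.0, -0.0, -1.0]]
wrist_force: [1.1, -2.1, 0.9]
gripper_width: 0.387
gripper_force: 1.4
shift [-4.5 -1.7 -0.2] rv [-0.  0.  0.] rows 0.1
obj [ 555. -204.] wh [81. 82.] ang 0.7 circ [ 556. -205.] 42 mean [ 555. -204.] z 0.079 rgb [238. 237. 227.] n 1062
obj [533. -53.] wh [80. 80.] ang 89.1 circ [533. -53.] 42 mean [533. -53.] z 0.079 rgb [236. 238. 230.] n 1048
obj [544. 315.] wh [34. 16.] ang 75.8 circ [542. 315.] 18 mean [544. 312.] z 0.079 rgb [222. 218. 202.] n 81
obj [ 430. -384.] wh [59. 60.] ang 70.5 circ [ 430. -383.] 41 mean [ 430. -383.] z 0.075 rgb [211. 162. 115.] n 685
obj [412. 232.] wh [80. 83.] ang 16.0 circ [413. 232.] 42 mean [413. 231.] z 0.079 rgb [118. 223. 136.] n 1072
obj [386. 102.] wh [79. 82.] ang 0.5 circ [387. 103.] 42 mean [387. 102.] z 0.079 rgb [121. 226. 142.] n 1053
obj [ 430. -383.] wh [64. 63.] ang 71.0 circ [ 431. -384.] 41 mean [ 434. -383.] z 0.076 rgb [152. 113.  82.] n 424
obj [388. 104.] wh [82. 86.] ang 74.6 circ [387. 102.] 44 mean [392. 103.] z 0.08 rgb [ 83. 149.  94.] n 690
obj [411. 220.] wh [58. 85.] ang 80.2 circ [413. 232.] 43 mean [411. 222.] z 0.081 rgb [ 84. 148.  94.] n 482
obj [536. -53.] wh [83. 83.] ang 68.5 circ [536. -53.] 43 mean [539. -52.] z 0.08 rgb [189. 182. 175.] n 810
obj [ 558. -203.] wh [82. 82.] ang 72.8 circ [ 559. -203.] 43 mean [ 561. -201.] z 0.08 rgb [191. 184. 177.] n 790
obj [582. 318.] wh [46. 70.] ang 51.3 circ [578. 314.] 39 mean [584. 319.] z 0.081 rgb [189. 184. 177.] n 341
```

View pics/s2.png

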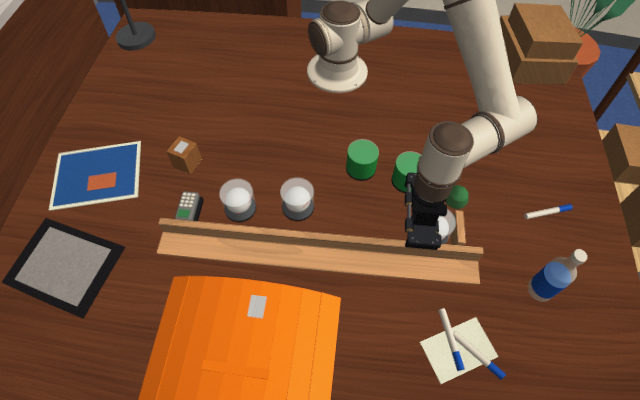

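The case is nearly at the stop, with little force so far. I'll creep in until it contacts.

```bash
python3 -m creep '[[-0.22,-2,-1,0,0,0,0],[-0.22,-4,-1.5,0,0,0,0],[-0.22,-4,-1.5,0,0,0,0]]' |grep -E "tcp|force"
python3 -m creep '[[-0.22,-2,0,0,0,0,0],[-0.22,-2,0,0,0,0,0]]' |grep -E "tcp|force"
```

```text
tcp_pos: [0.5788, 0.2537, 0.2048]
wrist_force: [-1.1, -2.1, 1.6]
gripper_force: 0.9
tcp_pos: [0.5788, 0.2559, 0.2048]
wrist_force: [-0.2, -2.6, -0.5]
gripper_force: 0.9
```

```bash
for i in 1; do python3 -m creep '[[-0.22,-2,-1,0,0,0,0],[-0.22,-2,-1,0,0,0,0]]' |grep -E "tcp|wrist_force"
python3 -m creep '[[-0.22,-2,-1,0,0,0,0],[-0.22,-2,-1,0,0,0,0]]' |grep -E "tcp|wrist_force"; done
```

```text
tcp_pos: [0.5798, 0.2579, 0.2048]
wrist_force: [0.5, -1.4, 0.4]
tcp_pos: [0.5803, 0.2587, 0.2047]
wrist_force: [-1.4, -6.5, 2.9]
```

```bash
python3 -m creep '[[-0.22,0,-2,0,0,0,0],[-0.22,0,-2,0,0,0,0]]' |grep -E "tcp|wrist_force"
python3 -m creep '[[-0.22,-1,-2,0,0,0,0],[-0.22,-1,-2,0,0,0,0]]' |grep -E "tcp|wrist_force"
python3 -m creep '[[-0.22,8,0,0,0,0,0],[-0.22,16,0,0,0,0,0],[-0.22,16,0,-80,0,0,0],[-0.22,50,0,-110,0,0,0],[-0.22,100,0,-110,0,0,0],[-0.22,140,0,-110,0,0,0],[-0.22,180,0,-110,0,0,0],[-0.22,220,0,-110,0,0,0]]' |grep -E "tcp|wrist_force"
python3 -c "
from h import *
goal(533,-123,330,-88.8);survey('top','t2.png')"
```

```text
tcp_pos: [0.582, 0.2584, 0.2047]
wrist_force: [-2.5, -7.2, 4.0]
tcp_pos: [0.5835, 0.2587, 0.2046]
wrist_force: [-4.6, -7.3, 5.8]
tcp_pos: [0.5891, 0.0634, 0.3161]
wrist_force: [0.9, -0.1, -0.3]
shift [185.   60.1 -14.6] rv [-0.3  0.1  0.1] rows 4.7
obj [ 556. -204.] wh [81. 82.] ang 0.9 circ [ 555. -205.] 42 mean [ 555. -204.] z 0.079 rgb [226. 225. 213.] n 1063
obj [533. -53.] wh [80. 80.] ang 89.5 circ [533. -53.] 42 mean [533. -53.] z 0.079 rgb [224. 227. 216.] n 1048
obj [ 430. -385.] wh [61. 60.] ang 70.1 circ [ 430. -384.] 41 mean [ 430. -383.] z 0.075 rgb [194. 149. 105.] n 693
obj [413. 228.] wh [81. 75.] ang 11.9 circ [413. 232.] 42 mean [413. 229.] z 0.079 rgb [105. 208. 123.] n 1013
obj [386. 103.] wh [82. 79.] ang 89.9 circ [387. 103.] 42 mean [387. 102.] z 0.08 rgb [109. 211. 128.] n 1055
```

Now go behind case 2, and check case 1 once the arm is out of the way.

```bash
python3 -m creep '[[-0.22,185,60,-15,0,0,0],[-0.22,185,60,-15,0,0,0],[-0.22,185,60,-15,0,0,0],[-0.22,185,60,-15,0,0,0],[-0.22,185,60,-15,0,0,0],[-0.22,185,60,-15,0,0,0],[-0.22,185,60,-15,0,0,0]]' |grep -E "tcp|wrist_force"
python3 -c "
from h import *
goal(533,-123,205,-88.8);p,P=survey('top','t2.png');survey('scene')
print('stop,case gap', P[176:184,170:205,1].round(3)[4], P[180,170:205,2].round(2))"
```

```text
tcp_pos: [0.5325, -0.123, 0.3298]
wrist_force: [0.6, 0.4, 0.1]
shift [ 0.000e+00 -1.000e-01  1.248e+02] rv [-0.2  0.  -0.2] rows 3.0
obj [578. 305.] wh [82. 81.] ang 3.3 circ [578. 305.] 42 mean [577. 304.] z 0.079 rgb [224. 227. 214.] n 1053
obj [ 430. -385.] wh [61. 60.] ang 70.4 circ [ 430. -384.] 41 mean [ 430. -383.] z 0.075 rgb [196. 150. 106.] n 692
obj [412. 232.] wh [80. 84.] ang 17.8 circ [413. 232.] 42 mean [412. 231.] z 0.079 rgb [108. 209. 124.] n 1071
obj [ 430. -383.] wh [63. 63.] ang 71.2 circ [ 432. -384.] 40 mean [ 433. -383.] z 0.076 rgb [155. 115.  84.] n 421
obj [389. 103.] wh [83. 85.] ang 67.2 circ [388. 103.] 43 mean [392. 103.] z 0.08 rgb [ 85. 152.  96.] n 698
obj [412. 231.] wh [80. 87.] ang 90.0 circ [413. 233.] 44 mean [417. 231.] z 0.08 rgb [ 84. 152.  96.] n 710
obj [537. -52.] wh [84. 83.] ang 3.9 circ [536. -54.] 44 mean [539. -52.] z 0.08 rgb [191. 184. 177.] n 803
obj [ 560. -204.] wh [83. 77.] ang 65.3 circ [ 559. -203.] 43 mean [ 563. -202.] z 0.08 rgb [194. 188. 181.] n 751
obj [580. 305.] wh [82. 84.] ang 82.7 circ [579. 306.] 43 mean [582. 304.] z 0.081 rgb [187. 181. 174.] n 894
stop,case gap [0.362 0.359 0.358 0.355 0.344 0.343 0.341 0.338 0.336 0.332 0.331 0.329
 0.326 0.324 0.321 0.32  0.317 0.314 0.312 0.309 0.307 0.305 0.304 0.3
 0.298 0.297 0.293 0.291 0.288 0.287 0.285 0.283 0.28  0.277 0.275] [0.06 0.06 0.06 0.06 0.08 0.08 0.08 0.08 0.08 0.08 0.08 0.08 0.08 0.08
 0.08 0.08 0.08 0.08 0.08 0.08 0.08 0.08 0.08 0.08 0.08 0.08 0.08 0.08
 0.08 0.08 0.08 0.08 0.08 0.08 0.08]
```

Case 1 is seated at (578, 304.5). Now case 2.

```bash
python3 -m creep '[[-0.22,0,0,40,0,0,0],[-0.22,0,0,80,0,0,0],[-0.22,0,0,110,0,0,0],[-0.22,0,0,125,0,0,0],[-0.22,0,0,125,0,0,0]]' |grep -E "tcp|wrist_force"
python3 -m creep '[[-0.22,-10,0,0,0,0,0],[-0.22,-20,0,0,0,0,0],[-0.22,-28,-2,0,0,0,0],[-0.22,-40,-4,0,0,0,0],[-0.22,-53,-7,0,0,0,0],[-0.22,-66,-10,0,0,0,0],[-0.22,-79,-12,0,0,0,0],[-0.22,-92,-15,0,0,0,0]]' |grep -E "tcp|wrist_force"
python3 -m creep '[[-0.22,-13,-3,0,0,0,0],[-0.22,-26,-6,0,0,0,0],[-0.22,-39,-9,0,0,0,0],[-0.22,-52,-11,0,0,0,0],[-0.22,-65,-14,0,0,0,0],[-0.22,-78,-17,0,0,0,0],[-0.22,-91,-19,0,0,0,0],[-0.22,-104,-22,0,0,0,0]]' |grep -E "tcp|wrist_force"
python3 -c "
from h import *
goal(581,174,205,-88.8);survey('scene')"
```

```text
tcp_pos: [0.5319, -0.1202, 0.2001]
wrist_force: [0.2, -0.6, -0.9]
tcp_pos: [0.5459, -0.0279, 0.2047]
wrist_force: [-1.0, -2.7, 2.9]
tcp_pos: [0.5656, 0.0764, 0.2041]
wrist_force: [-0.1, -3.1, 3.1]
shift [-97.3 -17.5  -1. ] rv [ 0. -0.  0.] rows 2.4
obj [ 431. -383.] wh [65. 62.] ang 70.7 circ [ 433. -383.] 41 mean [ 434. -383.] z 0.075 rgb [150. 111.  81.] n 430
obj [413. 231.] wh [87. 81.] ang 17.6 circ [412. 232.] 44 mean [417. 231.] z 0.08 rgb [ 81. 148.  93.] n 715
obj [ 559. -202.] wh [83. 81.] ang 48.4 circ [ 559. -204.] 43 mean [ 561. -201.] z 0.08 rgb [190. 183. 176.] n 787
obj [564. 139.] wh [84. 52.] ang 3.2 circ [564. 125.] 43 mean [568. 138.] z 0.08 rgb [192. 185. 178.] n 509
obj [579. 305.] wh [83. 83.] ang 78.4 circ [578. 306.] 43 mean [582. 305.] z 0.081 rgb [183. 177. 170.] n 884
```

```bash
python3 -m creep '[[-0.22,-12,-3,0,0,0,0],[-0.22,-24,-6,0,0,0,0],[-0.22,-36,-9,0,0,0,0],[-0.22,-48,-12,0,0,0,0],[-0.22,-60,-15,0,0,0,0],[-0.22,-72,-17,0,0,0,0],[-0.22,-82,-18,0,0,0,0],[-0.22,-88,-18,0,0,0,0]]' |grep -E "tcp|wrist_force"
python3 -m creep '[[-0.22,-3,0,0,0,0,0],[-0.22,-6,0,0,0,0,0],[-0.22,-8,0,0,0,0,0],[-0.22,-8,0,0,0,0,0]]' |grep -E "tcp|wrist_force"
python3 -m creep '[[-0.22,-2,-1,0,0,0,0],[-0.22,-2,-1,0,0,0,0]]' |grep -E "tcp|wrist_force"
```

```text
tcp_pos: [0.582, 0.1652, 0.204]
wrist_force: [-0.1, -1.0, -0.5]
tcp_pos: [0.5815, 0.1716, 0.2042]
wrist_force: [-0.3, 0.5, -0.3]
tcp_pos: [0.5825, 0.1734, 0.2042]
wrist_force: [-1.0, -0.2, 0.1]
```

```bash
python3 -m creep '[[-0.22,-2,0,0,0,0,0],[-0.22,-2,0,0,0,0,0]]' |grep -E "tcp|wrist_force"
python3 -m creep '[[-0.22,-2,-1,0,0,0,0],[-0.22,-2,-1,0,0,0,0]]' |grep -E "tcp|wrist_force"
python3 -c "
from h import *
survey('scene')"
```

```text
tcp_pos: [0.5823, 0.1744, 0.2042]
wrist_force: [0.4, -5.4, 1.8]
tcp_pos: [0.5828, 0.1751, 0.2041]
wrist_force: [-0.7, -9.8, 4.0]
obj [ 431. -384.] wh [65. 61.] ang 72.6 circ [ 433. -383.] 41 mean [ 434. -383.] z 0.076 rgb [151. 112.  82.] n 425
obj [389. 104.] wh [82. 86.] ang 57.7 circ [389. 103.] 44 mean [392. 103.] z 0.08 rgb [ 83. 148.  93.] n 698
obj [ 559. -202.] wh [83. 81.] ang 38.1 circ [ 559. -202.] 43 mean [ 561. -201.] z 0.08 rgb [190. 184. 177.] n 788
obj [582. 280.] wh [ 83. 134.] ang 2.3 circ [590. 282.] 69 mean [584. 284.] z 0.08 rgb [186. 181. 173.] n 1291
```

Contact reached. Nudge toward the rail, retreat, and move toward case 3, checking the phone's edge first.

```bash
python3 -m creep '[[-0.22,0,-3,0,0,0,0],[-0.22,0,-3,0,0,0,0]]' |grep -E "tcp|wrist_force"
python3 -m creep '[[-0.22,8,0,0,0,0,0],[-0.22,16,0,0,0,0,0],[-0.22,16,0,-80,0,0,0],[-0.22,50,0,-110,0,0,0],[-0.22,90,5,-110,0,0,0],[-0.22,130,10,-110,0,0,0],[-0.22,170,20,-110,0,0,0],[-0.22,210,20,-110,0,0,0]]' |grep -E "tcp|wrist_force"
python3 -c "
from h import *
goal(556,-257,330,-88.8);p,P=survey('top')
Q=P[(P[...,0]>.54)&(P[...,0]<.61)&(P[...,1]<-.255)&(P[...,1]>-.4)&(P[...,2]>.035)&(P[...,2]<.055)]
print('phone y',np.percentile(Q[:,1],[1,99]),np.percentile(Q[:,0],[1,99]))"
```

```text
tcp_pos: [0.5852, 0.175, 0.2039]
wrist_force: [-3.6, -8.4, 5.3]
tcp_pos: [0.5709, -0.0181, 0.3156]
wrist_force: [1.5, 0.0, -0.7]
shift [238.5  20.  -14.8] rv [-0.2  0.1  0.1] rows 5.8
obj [ 556. -204.] wh [83. 81.] ang 89.7 circ [ 555. -205.] 42 mean [ 555. -204.] z 0.079 rgb [227. 227. 214.] n 1065
obj [ 430. -385.] wh [61. 60.] ang 70.4 circ [ 430. -385.] 41 mean [ 430. -384.] z 0.075 rgb [196. 151. 106.] n 689
obj [387. 100.] wh [81. 78.] ang 12.6 circ [387. 103.] 42 mean [387. 101.] z 0.079 rgb [110. 213. 130.] n 1024
phone y [-0.35393887 -0.30960794] [0.5440519  0.60842759]
```

```bash
python3 -m creep '[[-0.22,239,20,-15,0,0,0],[-0.22,239,20,-15,0,0,0],[-0.22,239,20,-15,0,0,0],[-0.22,239,20,-15,0,0,0],[-0.22,239,20,-15,0,0,0],[-0.22,239,20,-15,0,0,0],[-0.22,239,20,-15,0,0,0],[-0.22,239,20,-15,0,0,0]]' |grep -E "tcp|wrist_force"
python3 -c "
from h import *
goal(556,-258,205,-88.8);p,P=survey('top','t3.png');survey('scene')"
```

```text
tcp_pos: [0.5562, -0.258, 0.3288]
wrist_force: [0.0, 0.7, 0.2]
shift [ -0.    0.4 123.8] rv [-0.1  0.  -0.2] rows 3.0
obj [579. 262.] wh [ 82. 166.] ang 1.4 circ [580. 262.] 83 mean [579. 262.] z 0.079 rgb [219. 221. 210.] n 2110
obj [ 430. -384.] wh [61. 60.] ang 70.8 circ [ 430. -384.] 41 mean [ 429. -384.] z 0.075 rgb [191. 148. 105.] n 674
obj [412. 233.] wh [80. 84.] ang 14.2 circ [413. 232.] 42 mean [413. 232.] z 0.079 rgb [105. 204. 121.] n 1068
obj [386. 102.] wh [82. 79.] ang 89.8 circ [387. 102.] 42 mean [387. 102.] z 0.08 rgb [108. 208. 126.] n 1058
obj [389. 104.] wh [84. 83.] ang 47.8 circ [388. 102.] 44 mean [392. 103.] z 0.08 rgb [ 83. 149.  94.] n 695
obj [ 446. -395.] wh [52. 24.] ang 71.1 circ [ 452. -397.] 26 mean [ 448. -399.] z 0.075 rgb [134.  96.  67.] n 120
obj [414. 231.] wh [80. 86.] ang 87.8 circ [414. 232.] 43 mean [417. 231.] z 0.08 rgb [ 82. 149.  94.] n 718
obj [ 559. -203.] wh [83. 81.] ang 8.5 circ [ 559. -203.] 42 mean [ 561. -201.] z 0.08 rgb [191. 184. 177.] n 788
obj [580. 264.] wh [ 84. 167.] ang 2.3 circ [576. 264.] 84 mean [584. 263.] z 0.08 rgb [185. 179. 172.] n 1775
```

Cases 1 and 2 touch: together they measure 82×166 mm at 1.4°. Now case 3.

```bash
python3 -m creep '[[-0.22,0,0,40,0,0,0],[-0.22,0,0,80,0,0,0],[-0.22,0,0,110,0,0,0],[-0.22,0,0,124,0,0,0],[-0.22,0,0,124,0,0,0]]' |grep -E "tcp|wrist_force"
python3 -m creep '[[-0.22,-5,0,0,0,0,0],[-0.22,-14,0,0,0,0,0],[-0.22,-26,-1,0,0,0,0],[-0.22,-38,-3,0,0,0,0],[-0.22,-51,-5,0,0,0,0],[-0.22,-64,-7,0,0,0,0],[-0.22,-77,-9,0,0,0,0],[-0.22,-90,-11,0,0,0,0]]' |grep -E "tcp|wrist_force"
python3 -m creep '[[-0.22,-13,-1,0,0,0,0],[-0.22,-26,-3,0,0,0,0],[-0.22,-39,-5,0,0,0,0],[-0.22,-52,-7,0,0,0,0],[-0.22,-65,-8,0,0,0,0],[-0.22,-78,-10,0,0,0,0],[-0.22,-91,-11,0,0,0,0],[-0.22,-104,-13,0,0,0,0]]' |grep -E "tcp|wrist_force"
python3 -c "
from h import *
goal(583,90,205,-88.8);survey('scene')"
```

```text
tcp_pos: [0.5555, -0.2541, 0.2008]
wrist_force: [-0.1, 0.1, -0.5]
tcp_pos: [0.566, -0.1644, 0.2057]
wrist_force: [-0.3, -2.3, 1.7]
tcp_pos: [0.5763, -0.0602, 0.2048]
wrist_force: [-0.6, -2.4, 2.0]
shift [-150.1   -9.8   -0.2] rv [ 0. -0. -0.] rows 3.6
obj [ 431. -383.] wh [63. 62.] ang 72.2 circ [ 432. -384.] 41 mean [ 434. -383.] z 0.075 rgb [150. 111.  81.] n 430
obj [414. 232.] wh [84. 82.] ang 30.4 circ [413. 235.] 44 mean [417. 231.] z 0.08 rgb [ 82. 148.  93.] n 713
obj [417. 108.] wh [26. 74.] ang 7.3 circ [404. 106.] 37 mean [418. 107.] z 0.08 rgb [ 66. 134.  80.] n 205
obj [575.  -0.] wh [86. 58.] ang 2.5 circ [575. -10.] 43 mean [578.  -2.] z 0.08 rgb [192. 186. 179.] n 615
obj [581. 265.] wh [ 83. 167.] ang 2.2 circ [579. 265.] 84 mean [584. 263.] z 0.08 rgb [183. 177. 170.] n 1768
```

```bash
python3 -m creep '[[-0.22,-13,-2,0,0,0,0],[-0.22,-26,-3,0,0,0,0],[-0.22,-39,-5,0,0,0,0],[-0.22,-52,-7,0,0,0,0],[-0.22,-65,-8,0,0,0,0],[-0.22,-78,-9,0,0,0,0],[-0.22,-91,-10,0,0,0,0],[-0.22,-104,-10,0,0,0,0]]' |grep -E "tcp|wrist_force"
python3 -m creep '[[-0.22,-12,0,0,0,0,0],[-0.22,-24,0,0,0,0,0],[-0.22,-34,0,0,0,0,0],[-0.22,-40,0,0,0,0,0],[-0.22,-43,0,0,0,0,0],[-0.22,-43,0,0,0,0,0]]' |grep -E "tcp|wrist_force"
python3 -m creep '[[-0.22,-2,-1,0,0,0,0],[-0.22,-2,-1,0,0,0,0]]' |grep -E "tcp|wrist_force"
```

```text
tcp_pos: [0.5843, 0.0441, 0.2047]
wrist_force: [0.0, -1.5, -1.0]
tcp_pos: [0.5834, 0.0864, 0.205]
wrist_force: [-0.3, -0.7, 1.3]
tcp_pos: [0.5844, 0.0875, 0.2049]
wrist_force: [-0.2, -0.3, -0.1]
```

```bash
python3 -m creep '[[-0.22,-2,0,0,0,0,0],[-0.22,-2,0,0,0,0,0]]' |grep -E "tcp|wrist_force"
python3 -m creep '[[-0.22,-2,0,0,0,0,0],[-0.22,-2,0,0,0,0,0]]' |grep -E "tcp|wrist_force"
python3 -m creep '[[-0.22,-1,-2,0,0,0,0],[-0.22,-1,-2,0,0,0,0]]' |grep -E "tcp|wrist_force"
python3 -c "
from h import *
survey('scene')"
```

```text
tcp_pos: [0.5843, 0.0894, 0.2049]
wrist_force: [-0.4, -1.0, 0.7]
tcp_pos: [0.5841, 0.0905, 0.2049]
wrist_force: [0.2, -6.1, 1.8]
tcp_pos: [0.5852, 0.0909, 0.2047]
wrist_force: [-2.9, -7.6, 3.5]
obj [ 431. -383.] wh [65. 61.] ang 70.5 circ [ 433. -384.] 41 mean [ 434. -382.] z 0.075 rgb [150. 111.  81.] n 430
obj [426. 237.] wh [59. 83.] ang 21.3 circ [417. 233.] 42 mean [427. 234.] z 0.08 rgb [ 77. 146.  90.] n 528
obj [581. 237.] wh [ 85. 221.] ang 0.6 circ [583. 237.] 111 mean [584. 238.] z 0.08 rgb [186. 180. 173.] n 2274
```

Row of three is in place. Retreat, then head for the bookend.

```bash
python3 -m creep '[[-0.22,8,0,0,0,0,0],[-0.22,16,0,0,0,0,0],[-0.22,16,0,-80,0,0,0],[-0.22,50,10,-125,0,0,0],[0.2,90,30,-125,0,0,0],[0.6,130,50,-125,0,0,0],[1,170,70,-125,0,0,0],[1,210,90,-125,0,0,0]]' |grep -E "tcp|wrist_force"
python3 -c "
from h import *
goal(430,-384,330,-110);survey('top')"
```

```text
tcp_pos: [0.5175, -0.0837, 0.3295]
wrist_force: [-0.2, -0.5, -0.1]
shift [298.3  94.   -1.2] rv [-0.3  0.1 21.2] rows 7.5
obj [580. 222.] wh [ 82. 247.] ang 1.2 circ [583. 222.] 124 mean [588. 250.] z 0.079 rgb [223. 225. 211.] n 2001
obj [ 430. -384.] wh [60. 60.] ang 70.7 circ [ 430. -385.] 41 mean [ 430. -383.] z 0.075 rgb [197. 151. 106.] n 687
obj [407. 238.] wh [81. 67.] ang 57.3 circ [412. 234.] 42 mean [408. 239.] z 0.079 rgb [125. 212. 133.] n 798
```

```bash
python3 -m creep '[[1,298,94,0,0,0,20.5],[1,298,94,0,0,0,20.5],[1,298,94,0,0,0,20.5],[1,298,94,0,0,0,20.5],[1,298,94,0,0,0,20.5],[1,298,94,0,0,0,20.5],[1,298,94,0,0,0,20.5],[1,298,94,0,0,0,20.5]]' |grep -E "tcp|wrist_force|open|width"
python3 -c "
from h import *
goal(430,-384,236,-109.6);survey('top');survey('wrist','w1.png')"
```

```text
tcp_pos: [0.4288, -0.386, 0.3277]
wrist_force: [0.7, 0.3, 0.4]
gripper_width: 0.997
shift [-2.3 -0.3 91.7] rv [-0.1 -0.   0.1] rows 2.2
obj [580. 221.] wh [ 83. 250.] ang 0.6 circ [581. 221.] 125 mean [579. 220.] z 0.079 rgb [227. 230. 219.] n 3163
obj [412. 232.] wh [80. 83.] ang 14.6 circ [413. 232.] 42 mean [413. 231.] z 0.079 rgb [112. 215. 129.] n 1071
obj [386. 102.] wh [79. 82.] ang 0.2 circ [386. 103.] 42 mean [387. 102.] z 0.079 rgb [115. 219. 134.] n 1055
obj [ 431. -387.] wh [60. 60.] ang 71.3 circ [ 430. -387.] 41 mean [ 430. -389.] z 0.074 rgb [218. 172. 138.] n 4735
```

View pics/w1.png

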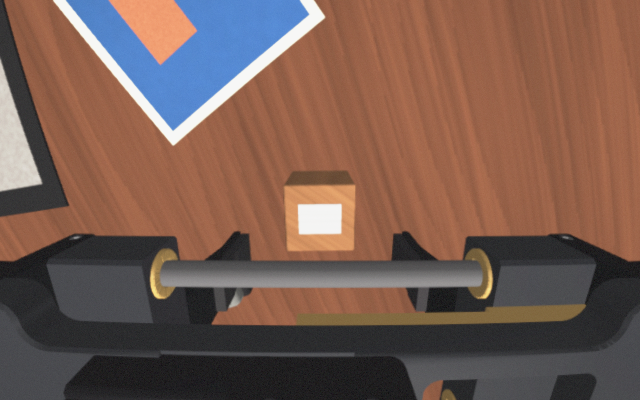

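The row of three measures 83×250 mm at 0.6–1.2°, so it is unbroken and against the rail. The wrist view shows the bookend at (320,212), centred between the open fingers and square to them. Descend and grip.

```bash
python3 -m creep '[[1,-1,0,35,0,0,0],[1,-1,0,70,0,0,0],[1,-1,0,88,0,0,0],[1,-1,0,92,0,0,0],[1,-1,0,92,0,0,0]]' |grep -E "tcp|wrist_force|width"
python3 -m creep '[[-1,0,0,0,0,0,0],[-1,0,0,0,0,0,0],[-1,0,0,0,0,0,0],[-1,0,0,0,0,0,0],[-1,0,0,0,0,0,0],[-1,0,0,0,0,0,0],[-1,0,0,0,0,0,0],[-1,0,0,0,0,0,0]]' |grep -vE "ee_rot"
python3 -m creep '[[-1,0,0,-5,0,0,0],[-1,0,0,-12,0,0,0],[-1,0,0,-12,0,0,0]]' |grep -vE "ee_rot"
python3 -c "
from h import *
goal(584,50,248,-88.8);survey('top')"
```

```text
tcp_pos: [0.4307, -0.3807, 0.2345]
wrist_force: [1.1, 0.5, 0.4]
gripper_width: 1.0
time_s: 18.68
tcp_pos: [0.4311, -0.3815, 0.2366]
wrist_force: [1.8, -0.8, 4.9]
gripper_width: 0.687
gripper_force: 30.0
time_s: 18.93
tcp_pos: [0.4303, -0.3813, 0.2482]
wrist_force: [0.6, 0.4, -2.5]
gripper_width: 0.683
gripper_force: 30.0
shift [-4.578e+02 -2.500e+00  2.000e-01] rv [ -0.   -0.  -20.5] rows 11.0
obj [580. 221.] wh [ 84. 250.] ang 0.6 circ [581. 221.] 125 mean [579. 220.] z 0.079 rgb [228. 230. 220.] n 3160
obj [412. 232.] wh [80. 84.] ang 16.4 circ [413. 232.] 42 mean [413. 231.] z 0.079 rgb [112. 216. 130.] n 1077
obj [386. 103.] wh [82. 79.] ang 90.0 circ [386. 103.] 42 mean [387. 102.] z 0.079 rgb [115. 220. 135.] n 1056
```

Gripped: opening 59.8 mm, force 30 N, lifted 12 mm. Carry it over and turn it square.

```bash
python3 -m creep '[[-1,-25,0,0,0,0,-3],[-1,-55,0,0,0,0,-7],[-1,-90,0,0,0,0,-11],[-1,-125,0,0,0,0,-15],[-1,-160,0,0,0,0,-18],[-1,-195,0,0,0,0,-20.5],[-1,-225,0,0,0,0,-20.5],[-1,-250,0,0,0,0,-20.5]]' |grep -vE "ee_rot"
python3 -c "
from h import *
goal(584,40,248,-88.8)"
```

```text
time_s: 19.65
tcp_pos: [0.5133, -0.1432, 0.2472]
wrist_force: [0.2, -1.1, -3.2]
gripper_width: 0.689
gripper_force: 30.0
shift [-181.6  -74.7   -0.8] rv [0.1 0.  0.1] rows 4.7
```

```bash
python3 -m creep '[[-1,-30,-12,0,0,0,0],[-1,-60,-24,0,0,0,0],[-1,-90,-37,0,0,0,0],[-1,-120,-49,0,0,0,0],[-1,-145,-60,0,0,0,0],[-1,-165,-68,0,0,0,0],[-1,-182,-75,0,0,0,0],[-1,-182,-75,0,0,0,0]]' |grep -vE "ee_rot"
python3 -c "
from h import *
goal(584,40,237,-88.8);survey('scene','s4.png'); survey('top')"
```

```text
time_s: 20.32
tcp_pos: [0.5854, 0.0411, 0.2471]
wrist_force: [0.3, -0.6, -2.1]
gripper_width: 0.687
gripper_force: 30.0
shift [ 1.1  1.5 10.1] rv [-0.1  0.   0.2] rows 0.2
obj [401. 118.] wh [50. 68.] ang 75.8 circ [402. 116.] 38 mean [406. 116.] z 0.08 rgb [ 77. 145.  90.] n 322
obj [413. 231.] wh [85. 80.] ang 0.7 circ [413. 233.] 43 mean [417. 231.] z 0.08 rgb [ 82. 148.  93.] n 709
obj [582. 222.] wh [ 87. 250.] ang 1.0 circ [578. 222.] 125 mean [584. 221.] z 0.08 rgb [183. 177. 170.] n 2655
obj [561.  42.] wh [12. 39.] ang 2.6 circ [560.  42.] 20 mean [560.  41.] z 0.084 rgb [183. 126.  75.] n 67
obj [549. 125.] wh [14. 61.] ang 20.1 circ [554. 127.] 30 mean [550. 125.] z 0.079 rgb [203. 210. 200.] n 141
obj [418. 200.] wh [64. 18.] ang 12.4 circ [417. 208.] 32 mean [418. 201.] z 0.079 rgb [105. 208. 123.] n 192
obj [386. 102.] wh [79. 82.] ang 1.5 circ [386. 103.] 42 mean [387. 102.] z 0.08 rgb [116. 220. 136.] n 1058
```

View pics/s4.png

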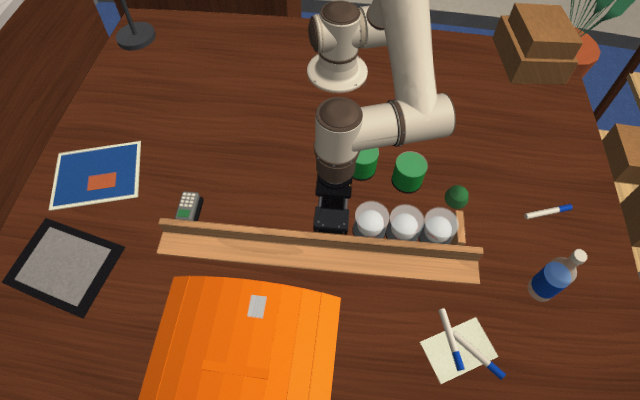

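The bookend is beside the row, and the case row is intact at scene pixels (372–440, 220–226). Lower it, then slide to the rail.

```bash
python3 -m creep '[[-1,0,0,5,0,0,0],[-1,0,0,10,0,0,0],[-1,0,0,10.5,0,0,0],[-1,0,0,10.5,0,0,0]]' |grep -E "tcp|wrist_force"
python3 -m creep '[[-1,0,-3,0,0,0,0],[-1,0,-6,0,0,0,0],[-1,0,-9,0,0,0,0],[-1,0,-9,0,0,0,0]]' |grep -E "tcp|wrist_force"
python3 -m creep '[[-1,0,-1.5,0,0,0,0],[-1,0,-1.5,0,0,0,0]]' |grep -E "tcp|wrist_force"
```

```text
tcp_pos: [0.584, 0.0375, 0.2366]
wrist_force: [0.1, -0.4, -2.2]
tcp_pos: [0.5941, 0.0384, 0.2371]
wrist_force: [-0.3, 0.0, -3.2]
tcp_pos: [0.5951, 0.0385, 0.237]
wrist_force: [0.3, -0.5, -1.6]
```

```bash
python3 -m creep '[[-1,0,-1.5,1,0,0,0],[-1,0,-1.5,1,0,0,0]]' |grep -E "tcp|wrist_force"
python3 -m creep '[[-1,0,-1.5,0.5,0,0,0],[-1,0,-1.5,0.5,0,0,0]]' |grep -E "tcp|wrist_force"
```

```text
tcp_pos: [0.5962, 0.0386, 0.2365]
wrist_force: [-2.1, -0.1, 1.6]
tcp_pos: [0.5971, 0.0386, 0.2366]
wrist_force: [-4.6, 1.4, 5.4]
```

The bookend is on the desk and touching the rail. Slide it along to the last case.

```bash
python3 -m creep '[[-1,-5,0,0,0,0,0],[-1,-10,0,0,0,0,0],[-1,-15,0,0,0,0,0],[-1,-20,0,0,0,0,0],[-1,-23,0,0,0,0,0],[-1,-23,0,0,0,0,0]]' |grep -vE "ee_rot"
python3 -c "
from h import *
p,P=survey('scene'); Q=P[(P[...,2]>.06)&(P[...,0]>.565)&(P[...,0]<.63)&(P[...,1]<.12)&(P[...,1]>.0)]
print(len(Q)); goal(597,66,236.6,-88.8)"
python3 -m creep '[[-1,-2,0,0,0,0,0],[-1,-2,0,0,0,0,0]]' |grep -E "tcp|wrist_force"
python3 -m creep '[[-1,-2,0,0,0,0,0],[-1,-2,0,0,0,0,0]]' |grep -E "tcp|wrist_force"
```

```text
time_s: 22.08
tcp_pos: [0.5975, 0.0622, 0.236]
wrist_force: [-0.9, -1.9, 4.1]
gripper_width: 0.692
gripper_force: 3.0
obj [417. 233.] wh [78. 83.] ang 18.9 circ [413. 233.] 44 mean [419. 232.] z 0.08 rgb [ 80. 147.  92.] n 677
obj [582. 223.] wh [ 86. 250.] ang 0.3 circ [580. 223.] 125 mean [584. 222.] z 0.08 rgb [184. 178. 171.] n 2639
2813
shift [-4.   0.5 -0.8] rv [-0.1  0.   0. ] rows 0.1
tcp_pos: [0.5976, 0.0637, 0.2359]
wrist_force: [-0.2, -1.9, 3.8]
tcp_pos: [0.5975, 0.0657, 0.2358]
wrist_force: [0.0, -1.8, 4.5]
```

The grip slackened for a moment, but the bookend is standing on the desk so no harm done. Continue in small steps.

```bash
python3 -m creep '[[-1,-2,0,0,0,0,0],[-1,-2,0,0,0,0,0]]' |grep -E "tcp|force|width"
python3 -m creep '[[-1,-2,0,0,0,0,0],[-1,-2,0,0,0,0,0]]' |grep -E "tcp|force|width"
python3 -m creep '[[-1,-2,0,0,0,0,0],[-1,-2,0,0,0,0,0]]' |grep -E "tcp|force|width"
```

```text
tcp_pos: [0.5975, 0.0678, 0.2358]
wrist_force: [-0.5, -3.1, 4.3]
gripper_width: 0.681
gripper_force: 30.0
tcp_pos: [0.5974, 0.0698, 0.2358]
wrist_force: [-0.3, -2.4, 5.1]
gripper_width: 0.687
gripper_force: 30.0
tcp_pos: [0.5974, 0.0707, 0.2358]
wrist_force: [1.1, -8.1, 5.2]
gripper_width: 0.688
gripper_force: 30.0
```

```bash
python3 -m creep '[[-1,-0.5,-2,0,0,0,0],[-1,-0.5,-2,0,0,0,0]]' |grep -E "tcp|force|width"
python3 -m creep '[[0.7,0.5,1,0,0,0,0],[0.7,0.5,1,0,0,0,0],[0.7,0.5,1,0,0,0,0],[0.7,0.5,1,0,0,0,0],[0.7,0.5,1,0,0,0,0]]' |grep -E "tcp|force|width"
python3 -m creep '[[0.7,0,0,-20,0,0,0],[0.7,0,0,-60,0,0,0],[0.7,0,0,-100,0,0,0],[0.7,60,0,-110,0,0,0],[0,100,0,-110,0,0,0],[-0.8,140,0,-110,0,0,0],[-1,180,0,-110,0,0,0],[-1,220,0,-110,0,0,0]]' |grep -E "tcp|force|width"
python3 - <<'E'
from h import *
p,P=survey('top','t5.png');q,Q=survey('scene','s5.png')
a=cv2.resize(p[130:220,150:390,::-1],None,fx=3,fy=3,interpolation=cv2.INTER_CUBIC)
b=cv2.resize(q[180:270,280:520,::-1],None,fx=3,fy=3,interpolation=cv2.INTER_CUBIC)
cv2.imwrite('pics/c5.png',np.vstack([a,b]))
E
```

```text
tcp_pos: [0.5984, 0.0709, 0.2358]
wrist_force: [-3.4, -7.5, 8.2]
gripper_width: 0.685
gripper_force: 30.0
tcp_pos: [0.5981, 0.072, 0.2351]
wrist_force: [0.1, -0.1, -0.8]
gripper_width: 0.842
gripper_force: 0.0
tcp_pos: [0.6023, -0.1375, 0.3458]
wrist_force: [0.4, 0.5, 0.5]
gripper_width: 0.631
gripper_force: 0.0
obj [580. 231.] wh [ 83. 230.] ang 0.6 circ [587. 230.] 117 mean [579. 229.] z 0.079 rgb [219. 221. 209.] n 2929
obj [412. 232.] wh [80. 84.] ang 17.7 circ [413. 232.] 42 mean [413. 231.] z 0.079 rgb [103. 201. 119.] n 1075
obj [388. 104.] wh [83. 85.] ang 59.6 circ [387. 102.] 44 mean [392. 103.] z 0.08 rgb [ 82. 148.  93.] n 694
obj [413. 232.] wh [87. 80.] ang 1.0 circ [414. 234.] 44 mean [417. 231.] z 0.08 rgb [ 82. 148.  93.] n 708
obj [582. 222.] wh [ 86. 251.] ang 0.8 circ [577. 222.] 125 mean [584. 221.] z 0.08 rgb [184. 178. 171.] n 2660
obj [597.  65.] wh [62. 60.] ang 0.7 circ [597.  65.] 42 mean [599.  65.] z 0.075 rgb [153. 114.  84.] n 563
```

View pics/c5.png

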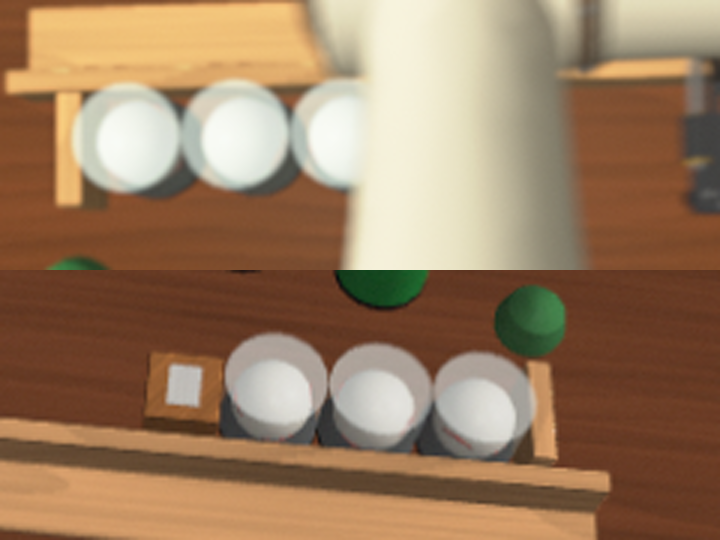

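The bookend stands square beside the row: scene fit (597, 65), at about 0.7°. I backed off slightly while releasing, so I'll press it home with the closed fingers, first to the rail and then along it.

```bash
python3 -m creep '[[-1,0,40,0,0,0,0],[-1,-20,70,0,0,0,0],[-1,-60,70,0,0,0,0],[-1,-100,70,0,0,0,0],[-1,-140,70,0,0,0,0],[-1,-180,70,0,0,0,0],[-1,-200,70,0,0,0,0],[-1,-200,70,0,0,0,0]]' |grep -E "tcp|width"
python3 -c "
from h import *
goal(532,65,207,-88.8)"
```

```text
tcp_pos: [0.5282, 0.0665, 0.3457]
gripper_width: 0.017
shift [  1.7  -3.6 138.7] rv [-0.1  0.1  0.3] rows 3.3
```

```bash
python3 -m creep '[[-1,2,0,40,0,0,0],[-1,2,0,80,0,0,0],[-1,2,0,115,0,0,0],[-1,2,0,135,0,0,0],[-1,2,0,137,0,0,0],[-1,2,0,137,0,0,0]]' |grep -E "tcp|wrist_force"
python3 -m creep '[[-1,0,-6,0,0,0,0],[-1,0,-12,0,0,0,0],[-1,0,-17,0,0,0,0],[-1,0,-19,0,0,0,0],[-1,0,-19,0,0,0,0]]' |grep -E "tcp|wrist_force"
python3 -m creep '[[-1,0,-2,0,0,0,0],[-1,0,-2,0,0,0,0]]' |grep -E "tcp|wrist_force"
python3 -m creep '[[-1,0,-2,0,0,0,0],[-1,0,-2,0,0,0,0]]' |grep -E "tcp|wrist_force"
```

```text
tcp_pos: [0.5283, 0.0602, 0.2076]
wrist_force: [0.1, -0.0, 0.7]
tcp_pos: [0.5482, 0.0609, 0.2095]
wrist_force: [-0.1, -0.4, 0.1]
tcp_pos: [0.5495, 0.0608, 0.2089]
wrist_force: [0.1, -0.8, 0.4]
tcp_pos: [0.5515, 0.0609, 0.2086]
wrist_force: [-0.1, -0.8, 0.8]
```

```bash
python3 -m creep '[[-1,0,-2,0,0,0,0],[-1,0,-2,0,0,0,0]]' |grep -E "tcp|wrist_force"
python3 -m creep '[[-1,0,-1.5,0,0,0,0],[-1,0,-1.5,0,0,0,0]]' |grep -E "tcp|wrist_force"
python3 -m creep '[[-1,0,-1.5,0,0,0,0],[-1,0,-1.5,0,0,0,0]]' |grep -E "tcp|wrist_force"
```

```text
tcp_pos: [0.5528, 0.0607, 0.2085]
wrist_force: [-3.1, -0.3, 3.2]
tcp_pos: [0.5535, 0.0605, 0.2084]
wrist_force: [-6.0, -0.5, 5.5]
tcp_pos: [0.554, 0.0605, 0.2084]
wrist_force: [-10.8, 0.7, 8.9]
```

Pressed flat to the rail. Now round to its free side, and push along the rail.

```bash
python3 -m creep '[[-1,0,10,0,0,0,0],[-1,0,20,0,0,0,0],[-1,32,20,0,0,0,0],[-1,65,20,0,0,0,0],[-1,65,20,0,0,0,0],[-1,65,-10,0,0,0,0],[-1,65,-41,0,0,0,0],[-1,65,-41,0,0,0,0]]' |grep -E "tcp|wrist_force"
python3 -m creep '[[-1,-7,0,0,0,0,0],[-1,-14,0,0,0,0,0],[-1,-20,0,0,0,0,0],[-1,-24,0,0,0,0,0],[-1,-26,0,0,0,0,0],[-1,-26,0,0,0,0,0]]' |grep -E "tcp|wrist_force"
python3 -m creep '[[-1,-2,0,0,0,0,0],[-1,-2,0,0,0,0,0]]' |grep -E "tcp|wrist_force"
python3 -m creep '[[-1,-1.5,0,0,0,0,0],[-1,-1.5,0,0,0,0,0]]' |grep -E "tcp|wrist_force"
```

```text
tcp_pos: [0.6035, -0.0029, 0.2093]
wrist_force: [0.3, 0.9, -0.2]
tcp_pos: [0.5977, 0.0236, 0.2088]
wrist_force: [0.3, -0.2, 0.7]
tcp_pos: [0.5979, 0.0249, 0.2087]
wrist_force: [0.3, -0.3, -1.0]
tcp_pos: [0.598, 0.0253, 0.2087]
wrist_force: [0.5, -4.3, 1.1]
```

```bash
python3 -m creep '[[-1,-1.5,0,0,0,0,0],[-1,-1.5,0,0,0,0,0]]' |grep -E "tcp|wrist_force"
python3 -m creep '[[-1,-1.5,0,0,0,0,0],[-1,-1.5,0,0,0,0,0]]' |grep -E "tcp|wrist_force"
python3 -m creep '[[-1,0,0,0,0,0,0],[-1,0,0,0,0,0,0]]' |grep -E "tcp|wrist_force"
```

```text
tcp_pos: [0.5979, 0.0257, 0.2087]
wrist_force: [0.8, -9.7, 0.9]
tcp_pos: [0.5977, 0.0261, 0.2088]
wrist_force: [1.6, -14.4, 1.1]
tcp_pos: [0.5977, 0.026, 0.2088]
wrist_force: [1.2, -14.5, 2.0]
```

The force climbs steadily with only 0.4 mm of movement, so the row is tight. Retreat clear and verify.

```bash
python3 -m creep '[[-1,8,0,0,0,0,0],[-1,16,0,0,0,0,0],[-1,16,0,-40,0,0,0],[-1,16,0,-80,0,0,0],[-1,40,20,-120,0,0,0],[-1,80,50,-120,0,0,0],[-1,120,80,-120,0,0,0],[-1,160,110,-120,0,0,0]]' |grep -E "tcp|wrist_force"
python3 -m creep '[[-1,40,20,0,0,0,0],[-1,80,40,0,0,0,0],[-1,120,50,0,0,0,0],[-1,160,50,0,0,0,0],[-1,200,50,0,0,0,0],[-1,210,50,0,0,0,0],[-1,210,50,0,0,0,0],[-1,210,50,0,0,0,0]]' |grep -E "time|tcp|wrist_force"
python3 - <<'E'
from h import *
p,P=survey('top','t6.png');q,Q=survey('scene','s6.png')
a=cv2.resize(p[130:220,150:390,::-1],None,fx=3,fy=3,interpolation=cv2.INTER_CUBIC)
b=cv2.resize(q[180:270,280:520,::-1],None,fx=3,fy=3,interpolation=cv2.INTER_CUBIC)
cv2.imwrite('pics/c6.png',np.vstack([a,b]))
for t in ['phone','paperweight']:
    for c in vision.find_in('top',t)[:1]: print(t,c)
E
```

```text
tcp_pos: [0.5084, -0.1086, 0.3296]
wrist_force: [0.4, -0.3, 0.1]
time_s: 30.07
tcp_pos: [0.4636, -0.3191, 0.3278]
wrist_force: [-0.2, 0.6, -0.6]
obj [580. 190.] wh [ 84. 310.] ang 1.4 circ [589. 190.] 157 mean [582. 193.] z 0.079 rgb [218. 213. 196.] n 3830
obj [412. 232.] wh [80. 84.] ang 14.1 circ [413. 232.] 43 mean [413. 231.] z 0.079 rgb [107. 209. 124.] n 1075
obj [386. 102.] wh [82. 79.] ang 90.0 circ [387. 103.] 42 mean [387. 102.] z 0.079 rgb [110. 213. 129.] n 1056
obj [388. 103.] wh [85. 83.] ang 8.9 circ [389. 104.] 44 mean [392. 103.] z 0.08 rgb [ 85. 153.  97.] n 697
obj [414. 232.] wh [84. 82.] ang 41.9 circ [413. 233.] 44 mean [417. 231.] z 0.08 rgb [ 85. 154.  97.] n 712
obj [582. 192.] wh [ 86. 312.] ang 1.3 circ [589. 192.] 157 mean [587. 194.] z 0.08 rgb [185. 173. 161.] n 3225
paperweight {'uv': [173.6, 225.2], 'conf': 0.79}
```

View pics/c6.png

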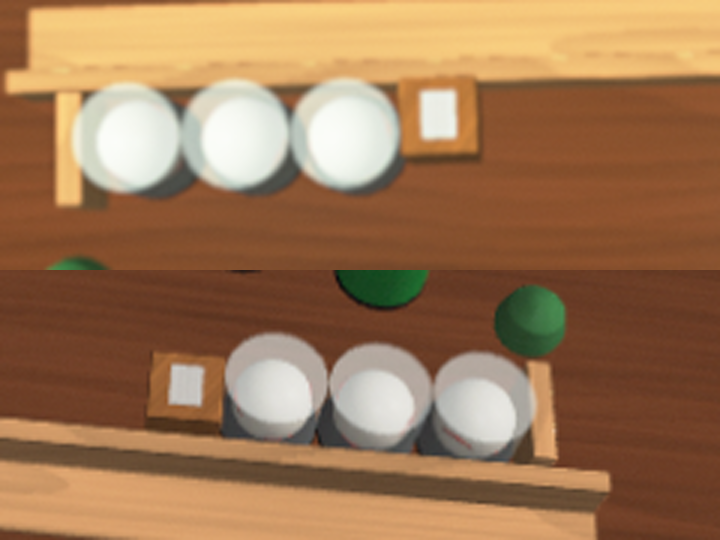

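The picture shows the stop, three cases and the bookend in one unbroken row, 84×310 mm at 1.4°. One last per-item check of the distance to the rail.

```bash
python3 - <<'E'
from h import *
from scipy.optimize import least_squares
p,d,E=cap('top');P=cloud('top',d,E)
m=(P[...,2]>.068)&(P[...,2]<.092)&(P[...,0]>.52)&(P[...,0]<.64)
for y in (304.5,220.5,136.5):
    q=(m&(abs(P[...,1]*1000-y)<38)); e=q&~cv2.erode(m.astype(np.uint8),np.ones((3,3))).astype(bool)
    Q=P[e][:,:2]*1000
    s=least_squares(lambda c:np.hypot(Q[:,0]-c[0],Q[:,1]-c[1])-c[2],[580,y,42],loss='soft_l1').x
    print(s.round(1),'gap to rail',round(626.7-.0211*s[1]-s[0]-42,1))
Q=P[(P[...,2]>.068)&(P[...,2]<.08)&(P[...,0]>.55)&(P[...,0]<.64)&(P[...,1]>.02)&(P[...,1]<.09)][:,:2]*1000
print(cv2.minAreaRect(Q.astype(np.float32)))
E
```

```text
[578.2 304.   40.2] gap to rail 0.0
[579.  218.7  39.5] gap to rail 1.1
[580.  136.7  40.1] gap to rail 1.8
((594.737548828125, 62.482948303222656), (60.372764587402344, 55.355865478515625), 0.5884622931480408)
```

Cases 2 and 3 read about 1 mm off the rail, which is near the noise. I'll press them lightly to be sure.

```bash
python3 -m creep '[[-1,-40,0,0,0,0,0],[-1,-80,0,0,0,0,0],[-1,-120,0,0,0,0,0],[-1,-160,0,0,0,0,0],[-1,-200,0,0,0,0,0],[-1,-240,0,0,0,0,0],[-1,-270,0,0,0,0,0],[-1,-270,0,0,0,0,0]]' |grep -E "tcp"
python3 -m creep '[[-1,-40,0,0,0,0,0],[-1,-80,-10,0,0,0,0],[-1,-120,-20,0,0,0,0],[-1,-160,-30,0,0,0,0],[-1,-185,-30,0,0,0,0],[-1,-185,-30,0,0,0,0],[-1,-185,-30,0,0,0,0]]' |grep -E "tcp"
python3 -c "
from h import *
goal(506,136.7,208,-88.8)"
```

```text
tcp_pos: [0.4579, -0.0443, 0.329]
tcp_pos: [0.4839, 0.1384, 0.3282]
shift [  2.2 -22.1 120.2] rv [ 0.  -0.   0.2] rows 2.9
```

```bash
python3 -m creep '[[-1,2,-18,0,0,0,0],[-1,2,-18,40,0,0,0],[-1,2,-18,80,0,0,0],[-1,2,-18,110,0,0,0],[-1,2,-18,120,0,0,0],[-1,2,-18,120,0,0,0]]' |grep -E "tcp|wrist_force"
python3 -m creep '[[-1,0,-6,0,0,0,0],[-1,0,-12,0,0,0,0],[-1,0,-17,0,0,0,0],[-1,0,-19,0,0,0,0],[-1,0,-19,0,0,0,0]]' |grep -E "tcp|wrist_force"
python3 -m creep '[[-1,0,-2,0,0,0,0],[-1,0,-2,0,0,0,0]]' |grep -E "tcp|wrist_force"
python3 -m creep '[[-1,0,-1,0,0,0,0],[-1,0,-1,0,0,0,0]]' |grep -E "tcp|wrist_force"
```

```text
tcp_pos: [0.5014, 0.1339, 0.2061]
wrist_force: [0.4, -0.2, 0.4]
tcp_pos: [0.5223, 0.1357, 0.2096]
wrist_force: [-0.5, 1.0, 0.7]
tcp_pos: [0.5236, 0.1356, 0.2087]
wrist_force: [0.1, 0.2, 0.0]
tcp_pos: [0.5243, 0.1356, 0.2084]
wrist_force: [0.1, 0.4, 0.8]
```

```bash
python3 -m creep '[[-1,0,-1.5,0,0,0,0],[-1,0,-1.5,0,0,0,0]]' |grep -E "tcp|wrist_force"
python3 -m creep '[[-1,0,-1.5,0,0,0,0],[-1,0,-1.5,0,0,0,0]]' |grep -E "tcp|wrist_force"
python3 -m creep '[[-1,0,-1,0,0,0,0],[-1,0,-1,0,0,0,0]]' |grep -E "tcp|wrist_force"
```

```text
tcp_pos: [0.5253, 0.1356, 0.2082]
wrist_force: [-2.8, 0.9, 2.9]
tcp_pos: [0.5266, 0.1355, 0.2082]
wrist_force: [-5.5, 1.1, 3.8]
tcp_pos: [0.527, 0.1354, 0.2082]
wrist_force: [-7.6, 2.0, 6.4]
```

```bash
python3 -m creep '[[-1,0,-1.5,0,0,0,0],[-1,0,-1.5,0,0,0,0]]' |grep -E "tcp|wrist_force"
python3 -m creep '[[-1,0,10,0,0,0,0],[-1,0,22,0,0,0,0],[-1,-30,22,0,0,0,0],[-1,-65,22,0,0,0,0],[-1,-83,22,0,0,0,0],[-1,-83,22,0,0,0,0]]' |grep -E "tcp|wrist_force"
python3 -c "
from h import *
goal(524,219.5,208,-88.8)"
```

```text
tcp_pos: [0.5275, 0.1352, 0.2081]
wrist_force: [-12.8, 2.5, 9.3]
tcp_pos: [0.5068, 0.2217, 0.2087]
wrist_force: [-0.5, -0.5, 0.6]
shift [  2.6 -17.1   0.8] rv [-0.2  0.1  0.3] rows 0.4
```

```bash
python3 -m creep '[[-1,1,-6,0,0,0,0],[-1,1,-12,0,0,0,0],[-1,1,-15,0,0,0,0],[-1,1,-15,0,0,0,0]]' |grep -E "tcp|wrist_force"
python3 -m creep '[[-1,0,-1.5,0,0,0,0],[-1,0,-1.5,0,0,0,0]]' |grep -E "tcp|wrist_force"
python3 -m creep '[[-1,0,-1.5,0,0,0,0],[-1,0,-1.5,0,0,0,0]]' |grep -E "tcp|wrist_force"
python3 -m creep '[[-1,0,-1.5,0,0,0,0],[-1,0,-1.5,0,0,0,0]]' |grep -E "tcp|wrist_force"
```

```text
tcp_pos: [0.5221, 0.2166, 0.2082]
wrist_force: [0.6, -0.4, 0.9]
tcp_pos: [0.5229, 0.2168, 0.2082]
wrist_force: [0.2, -0.9, 0.2]
tcp_pos: [0.5241, 0.2172, 0.2082]
wrist_force: [-0.1, 0.1, -0.2]
tcp_pos: [0.5248, 0.2173, 0.2082]
wrist_force: [-4.3, -0.1, 2.7]
```

```bash
python3 -m creep '[[-1,0,-1.5,0,0,0,0],[-1,0,-1.5,0,0,0,0]]' |grep -E "tcp|wrist_force"
python3 -m creep '[[-1,0,-1.5,0,0,0,0],[-1,0,-1.5,0,0,0,0]]' |grep -E "tcp|wrist_force"
python3 -m creep '[[-1,0,10,0,0,0,0],[-1,0,22,0,0,0,0],[-1,0,22,-40,0,0,0],[-1,0,22,-80,0,0,0],[-1,0,22,-115,0,0,0],[-1,0,22,-115,0,0,0]]' |grep -E "tcp|wrist_force"
python3 -c "
from h import *
goal(597,0,325,-88.8)"
```

```text
tcp_pos: [0.5254, 0.2171, 0.2081]
wrist_force: [-9.6, -0.6, 5.6]
tcp_pos: [0.5259, 0.217, 0.2081]
wrist_force: [-13.3, 1.5, 8.8]
tcp_pos: [0.5086, 0.2186, 0.3316]
wrist_force: [0.3, 1.1, 0.7]
shift [220.6 -83.2   6. ] rv [-0.9  0.5  0.1] rows 5.7
```

Both are seated. One last squeeze along the row via the bookend.

```bash
python3 -m creep '[[-1,40,-10,0,0,0,0],[-1,80,-25,0,0,0,0],[-1,120,-40,0,0,0,0],[-1,160,-60,0,0,0,0],[-1,200,-80,0,0,0,0],[-1,220,-86,0,0,0,0],[-1,220,-86,0,0,0,0],[-1,220,-86,0,0,0,0]]' |grep -E "tcp|wrist_force"
python3 -c "
from h import *
goal(597,0,208,-88.8)"
```

```text
tcp_pos: [0.5977, -0.0025, 0.3227]
wrist_force: [-0.5, 0.6, -0.0]
shift [ -2.5   0.7 114.7] rv [-0.   0.  -0.2] rows 2.8
```

```bash
python3 -m creep '[[-1,0,0,40,0,0,0],[-1,0,0,80,0,0,0],[-1,0,0,105,0,0,0],[-1,0,0,114,0,0,0],[-1,0,0,114,0,0,0],[-1,0,0,114,0,0,0]]' |grep -E "tcp|wrist_force"
python3 -m creep '[[-1,-7,0,0,0,0,0],[-1,-14,0,0,0,0,0],[-1,-20,0,0,0,0,0],[-1,-25,0,0,0,0,0],[-1,-27,0,0,0,0,0],[-1,-27,0,0,0,0,0]]' |grep -E "tcp|wrist_force"
python3 -m creep '[[-1,-1.5,0,0,0,0,0],[-1,-1.5,0,0,0,0,0]]' |grep -E "tcp|wrist_force"
python3 -m creep '[[-1,-1.5,0,0,0,0,0],[-1,-1.5,0,0,0,0,0]]' |grep -E "tcp|wrist_force"
```

```text
tcp_pos: [0.5978, 0.0, 0.2102]
wrist_force: [0.4, 0.3, 1.1]
tcp_pos: [0.5971, 0.0255, 0.2107]
wrist_force: [0.8, -5.5, 2.5]
tcp_pos: [0.5971, 0.0258, 0.2108]
wrist_force: [1.1, -10.7, 4.1]
tcp_pos: [0.5969, 0.0261, 0.2108]
wrist_force: [2.1, -16.9, 3.8]
```

Tight, with the bookend in the same place as before (y = 26 mm). Retreat, check and hand in.

```bash
python3 -m creep '[[-1,8,0,0,0,0,0],[-1,16,0,0,0,0,0],[-1,16,0,-40,0,0,0],[-1,16,0,-80,0,0,0],[-1,40,20,-120,0,0,0],[-1,80,50,-120,0,0,0],[-1,120,80,-120,0,0,0],[-1,160,110,-120,0,0,0]]' |grep -E "tcp|wrist_force"
python3 -m creep '[[-1,40,20,0,0,0,0],[-1,80,40,0,0,0,0],[-1,120,50,0,0,0,0],[-1,160,50,0,0,0,0],[-1,200,50,0,0,0,0],[-1,210,50,0,0,0,0],[-1,210,50,0,0,0,0],[-1,210,50,0,0,0,0]]' |grep -E "time|tcp|wrist_force"
python3 - <<'E'
from h import *
p,P=survey('top','t7.png');q,Q=survey('scene','s7.png')
a=cv2.resize(p[130:220,150:390,::-1],None,fx=3,fy=3,interpolation=cv2.INTER_CUBIC)
b=cv2.resize(q[180:270,280:520,::-1],None,fx=3,fy=3,interpolation=cv2.INTER_CUBIC)
cv2.imwrite('pics/c7.png',np.vstack([a,b]))
E
```

```text
tcp_pos: [0.5069, -0.1086, 0.3304]
wrist_force: [0.4, 0.4, -0.5]
time_s: 38.98
tcp_pos: [0.4622, -0.3192, 0.3287]
wrist_force: [-0.1, -0.5, 0.3]
obj [580. 190.] wh [ 83. 310.] ang 1.3 circ [589. 190.] 156 mean [582. 192.] z 0.079 rgb [219. 213. 196.] n 3836
obj [412. 232.] wh [80. 84.] ang 18.6 circ [413. 232.] 42 mean [413. 231.] z 0.08 rgb [107. 209. 124.] n 1074
obj [386. 102.] wh [82. 79.] ang 89.8 circ [387. 103.] 42 mean [387. 102.] z 0.079 rgb [111. 213. 130.] n 1058
obj [388. 103.] wh [83. 85.] ang 88.5 circ [387. 102.] 44 mean [392. 103.] z 0.08 rgb [ 86. 153.  97.] n 696
obj [413. 231.] wh [80. 86.] ang 84.1 circ [413. 232.] 43 mean [417. 231.] z 0.08 rgb [ 85. 153.  97.] n 713
obj [583. 192.] wh [ 83. 312.] ang 1.3 circ [589. 192.] 157 mean [587. 194.] z 0.08 rgb [185. 173. 162.] n 3224
```

View pics/c7.png

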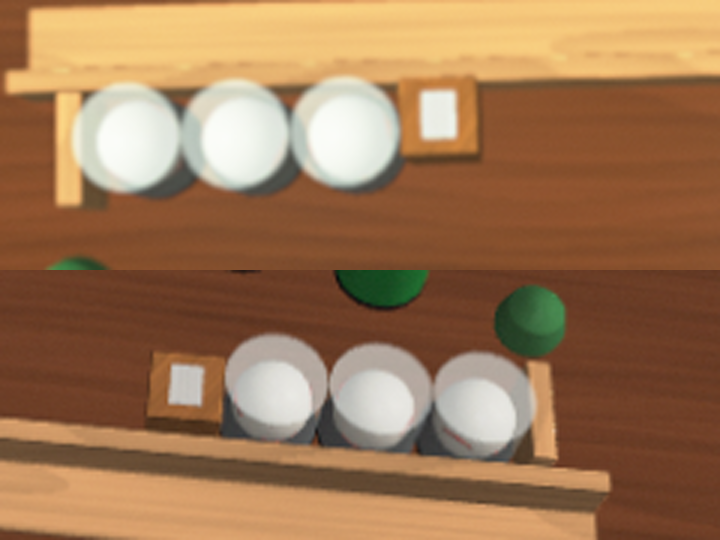

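The last picture shows the stop, three cases and the bookend touching in one row against the rail. The green look-alikes and the paperweight haven't moved, and the gripper is clear.

```bash
python3 -c "
from station import r
print(r.finish_job())"
```

```text
the job is handed in; nothing more can be done
None
```

Job handed in at about 39 s: the three clear cases stand touching along the rail from the end stop, closed by the squared bookend, and I left the phone, paperweight and green look-alikes alone; the hand-in returned no verdict.

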